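Hold the lever-lid bin open for the nurse

TASK

The nurse is coming with both hands full of used electrodes: press the paddle of the larger lever bin all the way down with the fingertips, so that its lid swings fully open, and keep it down for three seconds. Then let the lid down gently, following it with the finger so that it does not fall shut, and come away with the bin closed. Work it by the lever only, without touching the lid, and leave the smaller bin shut and the other things on the bench where they are.

Things in the scene. Friction and masses are not known exactly. Their poses are not given: they have to be found in the camera images.
- large_bin: the larger of two stainless lever-lid bench bins, fixed to the bench: round canister 160 mm diameter, 180 mm tall, round lid on top. Origin: centre of its underside; z up, only its yaw varies; own -x points level from the canister's axis to the paddle, +x to the lid hinge at the rear
- large_bin_pivot (a point): point on the large bin's canister axis, 90 mm above the bench, on the lever's rocking axis (own y of the bin). The steel yoke lever runs round both sides of the canister on two side pins here; its front end carries the paddle, its rear end pushes up a rod that lifts the lid
- large_bin_paddle (a point): rubber-topped paddle at the front end of the large bin's lever, to be pressed: plate 50 mm (radially) x 92 mm (across) x 9 mm. Point: centre of its upper face; at rest 149 mm in front of the canister's axis (69 mm clear of its wall) and 122 mm above the bench; fully pressed 152 mm in front, 81 mm above. The plate slopes: outer edge 0.135 rad high at rest, 0.135 rad low when down
- large_bin_lever (a joint): angle of the large bin's lever, rad: 0 at rest (paddle up), grows as the paddle is pressed, 0.27 at its rigid stop (fully down). Pressing at the paddle's middle takes about 8 N at first, falling to about 3 N just before the stop. Nothing latches: the paddle rises again with the finger
- large_bin_lid (a joint): angle of the large bin's lid, rad: 0 shut, about 1.2 fully open with the lever at its stop. It follows the lever through the rod, about 4.4 times as fast (0.03 rad for each mm at the paddle). If the lever is let go the lid falls shut at once by its own weight
- large_bin_cover (a point): the large bin's round lid, 172 mm diameter, 14 mm thick, moved by the lever only. Point: centre of its underside; shut, it lies on the canister's axis 182 mm above the bench. It swings up and back about the rear hinge, 119 mm behind the canister's axis, away from the paddle
- small_bin: the smaller lever-lid bin of the same make, to be left shut, fixed to the bench: canister 116 mm diameter, 130 mm tall. Origin: centre of its underside; own -x points to its paddle
- small_bin_paddle (a point): the small bin's paddle, same size as the other, 101 mm above the bench and 127 mm in front of its canister's axis at rest. Point: centre of its upper face. Not to be pressed
- small_bin_lid (a joint): angle of the small bin's lid, rad: 0 shut
- paste_tub: bystander: white plastic screw-lid tub of electrode paste, 72 mm diameter, 46 mm tall, standing upright beside the large bin's paddle; origin at the centre of its underside
- tape_roll: bystander: off-white roll of paper tape lying flat, 76 mm outer and 52 mm inner diameter, 25 mm tall, standing near the small bin's paddle; origin at the centre of its underside
- gel_bottle: bystander: clear upright bottle of contact gel with a white cap, 58 mm diameter, 190 mm tall; origin at the centre of its underside
- kidney_dish: bystander: stainless kidney dish, about 195 x 105 x 42 mm, open side up, at the left of the bench; origin at the centre of its underside
- electrode_carton: bystander: cardboard carton of electrodes, 85 x 125 x 55 mm; origin at the centre of its underside
- steel_cup: bystander: small open steel cup, 72 mm across the rim, 75 mm tall, at the back of the bench; origin at the centre of its underside
- limb_clamp: bystander: grey plastic ECG limb clamp lying flat, 100 x 32 x 48 mm; origin at the centre of its underside
- oximeter: bystander: white and grey finger-clip oximeter, 60 x 34 x 28 mm; origin at the centre of its underside

How it is judged:
On the way:
1. the large bin's paddle is held down by the fingers with the lid fully open (at least 1.05 of 1.2 rad), for 2.5 s without a break (value of joint large_bin_lid above 1.05 rad and contact force between the fingers and large_bin_lever_c0 above 0.5 N), for 2.5 s.
At the end, for the whole second after the job is handed in: The large bin's lid is shut again (within 0.05 rad) and its lever up (within 0.02 rad), after it was held fully open for the asked time; the small bin's lid is shut, and the bystanders are within 20 mm of where they were (value of joint each of large_bin_lid, small_bin_lid below 0.05 rad and value of joint large_bin_lever below 0.02 rad and distance of each of paste_tub, tape_roll, gel_bottle, kidney_dish, electrode_carton, steel_cup, limb_clamp, oximeter from where it was at the start of the episode below 0.02 m); the robot touches nothing.
It fails at once if the large bin's lid falls (it swings shut faster than 2.5 rad/s, about 80 mm/s at the paddle) (velocity of joint large_bin_lid below -2.5 rad/s).
It fails at once if the robot touches or lifts the large bin's lid itself (contact force between any of the fingers, the arm and large_bin_lid_c0 above 1 N).
It fails at once if the small bin's lid is opened (value of joint small_bin_lid above 0.15 rad).
It fails at once if a bystander is moved or lifted by more than 20 mm (distance of any of paste_tub, tape_roll, gel_bottle, kidney_dish, electrode_carton, steel_cup, limb_clamp, oximeter from where it was at the start of the episode above 0.02 m).
It also fails if it takes over 42 s, if anything falls off the work surface, if the arm or the gripper's body presses on something with over 40 N, if the wrist force passes 120 N, or if a joint passes its speed limit or range.

ROBOT

A 6-joint arm with a two-finger parallel gripper is mounted at the origin on the work surface. World frame = base frame: x ahead of the robot, y to its left, z up, the work surface at z = 0. Lengths are in m, angles in rad, forces in N, time in s.
With the tool pointing down it reaches from about 0.35 to 0.975 m from the base axis. Payload 4.9 kg.
Tool frame: the origin (TCP) lies at the very end of the fingers, on their centre line; the grasp point (between the pads) lies 19 mm behind it (pinch_z is the distance from the TCP to the grasp point, in m); z points along the fingers, y is the line along which they close (so a half turn about z gives the same grasp; the last joint's range is limited). The gripper opens to 85 mm and grips with 20 to 120 N. Pads are 22 mm wide; open, the fingers measure 114 mm over their backs; the gripper's body (76 mm by 85 mm) begins 54 mm behind the grasp point. The pads swing forward as they close: fully open they stand 13 mm farther back than shut.
Start: joints at [1.128, 0.053, 1.613, -0, 1.476, -0.119], TCP at [0.199, 0.593, 0.231] pointing down, gripper open.
Joint ranges: [-3.01, 3.01], [-1.01, 2.22], [0.06, 2.58], [-1.02, 4.17], [0.09, 2.62], [-3.14, 3.14]. Speed limits (rad/s): [2.57, 2.57, 3.14, 3.14, 3.14, 3.14].

INTERFACE

Orientations are given as a unit quaternion [w, x, y, z].
In Python, from plant import * gives the robot as it stands. The module is installed in compiled form; this text tells all that it offers.
- The arm moves only by the tool play_rows, never from a script. Its arguments are lists of equal length, an entry for each row: "linear": the shift along the world's x, y, z in m, a list of three; "turn": the turn about the world's z in degrees. A call has 1 to 8 rows; each row shifts and turns the commanded pose from where the row before left it; what a row does not reach is not made up. A row lasts 1/8 s, in which the tool goes at most 62.5 mm and 10.7 degrees, less where a joint would pass 70% of its speed; a pose out of reach is approached as far as the arm can. A call is refused whole if a number of a shift passes 0.0625 or a number of a turn 10.7, either way. A call with a gripper value outside its range is refused whole. "hand" is the finger opening in m, from 0 to 0.0854, set as the call begins (left out, the last holds). The fingers move at their own pace and stop on an object; the grip force is fixed at half the most. Time passes only in rows, so rows that do not move let the fingers close. It gives the time, the measured TCP pose, the force, the opening and the grip force at its end, in the units of the state.
- state(): the state, without advancing time (a new reading comes with each control period).
- grab_frame(name): name is "scene" or "side" or "wrist"; returns the picture (420x560x3 uint8, red, green, blue); there is no depth.
- camera_info(name): a dict with "camera_matrix" (3x3 intrinsics, pixels), "origin" and "attitude" of the camera in the world; the wrist camera has in their place "mount" (4x4, takes a point from camera to tool coordinates, whose origin is the TCP and whose axes are the flange's). Camera axes: x right, y down, z forward; pixel columns grow to the right and rows downward; lengths in m; the calibration is good to about 2 mm. A picture is of the moment at which its call begins: read the wrist's pose just before it. camera_info takes no time and is no camera call.
- job_done(): hands the job in; it is judged then, once.
Trained networks look in the newest picture that a camera, given by its name, has taken for a name from the list of things; names that differ only in an ending like _2 or _b are one class to them, and where a whole thing is asked for, a point or a joint stands for the part that bears it (a point fixed in the world has none). Each returns a list of dicts, best first, with "p" (0 to 1); they miss things now and then, are a little off and sometimes report something else, mostly with a low value. They report only what shows in the picture. A call takes as long as a camera call.
- trace(camera, thing): "region" (420x560 bool, what is visible of it) and "location" ([column, row] in pixels, amid what is visible of it).
The state is a dict: "time": time; "joint_pos": joint angles; "joint_vel": joint speeds; "joint_efforts": joint torques, N m; "tool_pos": TCP position; "tool_rot": TCP orientation; "contact_force": force on the tool from outside, world axes, zero at the start; "ft_torque": the same for the moment, N m; "gripper_width": opening from 0.0 (shut) to 1.0 (fully open); "grasp_force": force on a finger pad.
Only numpy, scipy, OpenCV 4.12 (cv2) and the standard library are available. Lean on these libraries where they do the work, as an engineer would, in place of code of your own. Each camera call takes 0.05 s, during which the arm holds its last target. There are 200 camera calls.

## Working session

There is one attempt and no reset: what is moved stays moved. The work goes in short steps, Python scripts to look and compute and a tool call to move; the robot and the scene stay as the last step left them, time stands still between calls to the robot, and variables do not carry over. Pictures are saved under pics/ and viewed, at most 10 in all, crops included, and the job is handed in when it is done.

Besides the shell and the picture viewer there is one more tool, called as name([rows], argument=value, ...), one row to a line, values as JSON. play_rows: Moves the arm, as the interface text tells. Its arguments: {"type":"object","properties":{"linear":{"type":"array","items":{"type":"array","items":{"type":"number"}}},"turn":{"type":"array","items":{"type":"number"}},"hand":{"type":"number"}},"required":["linear","turn"]}

```bash
mkdir -p pics
cat > h.py <<'E'
from plant import *
import numpy as np, cv2
from scipy.spatial.transform import Rotation as R
def att(c):
    a=np.array(c["attitude"],float)
    return a if a.shape==(3,3) else R.from_quat(a[[1,2,3,0]]).as_matrix()
def ray(c,px):
    K=np.array(c["camera_matrix"]); d=att(c)@np.linalg.solve(K,[px[0],px[1],1]); return np.array(c["origin"]),d
def onz(c,px,z):
    o,d=ray(c,px); return o+d*(z-o[2])/d[2]
def save(n,im): cv2.imwrite(n,cv2.cvtColor(im,cv2.COLOR_RGB2BGR))
E
python3 - <<'E'
from h import *
ims=[]
for n in("scene","side"):
    im=grab_frame(n); save(f"pics/{n}0.png",im)
    c=camera_info(n); print(n,np.round(c["origin"],3),c["attitude"])
    for t,z in(("large_bin",.09),("large_bin_paddle",.12),("large_bin_cover",.19),("small_bin",.06),("small_bin_paddle",.1),("paste_tub",.046)):
        for r in trace(n,t)[:2]:
            print(t,round(r["p"],2),np.round(r["location"]),np.round(onz(c,r["location"],z),3),r["region"].sum())
print(state())
E
```

```text
scene [1.349 0.196 0.986] [-0.2401605   0.5572522   0.73549237 -0.3014032 ]
large_bin 0.94 [239. 216.] [ 0.554 -0.127  0.09 ] 6367
large_bin 0.69 [373. 251.] [0.576 0.25  0.09 ] 4058
large_bin_paddle 0.86 [200. 226.] [ 0.645 -0.202  0.12 ] 1291
large_bin_cover 0.7 [240. 197.] [ 0.578 -0.11   0.19 ] 2554
small_bin 0.74 [216. 169.] [ 0.349 -0.277  0.06 ] 168
small_bin_paddle 0.61 [344. 256.] [0.621 0.18  0.1  ] 1275
small_bin_paddle 0.57 [201. 226.] [ 0.627 -0.21   0.1  ] 1022
paste_tub 0.7 [191. 276.] [ 0.753 -0.191  0.046] 680
paste_tub 0.57 [370. 252.] [0.544 0.245 0.046] 4308
side [ 0.207 -1.309  0.889] [-0.50024202  0.85713285 -0.10201721  0.06836444]
large_bin 0.74 [293. 238.] [ 0.57  -0.134  0.09 ] 4024
large_bin_paddle 0.62 [316. 246.] [ 0.612 -0.236  0.12 ] 938
large_bin_cover 0.74 [210. 179.] [0.338 0.155 0.19 ] 532
large_bin_cover 0.57 [290. 209.] [ 0.562 -0.119  0.19 ] 1238
small_bin 0.62 [264. 187.] [0.572 0.3   0.06 ] 1264
small_bin 0.49 [253. 169.] [0.561 0.487 0.06 ] 201
small_bin_paddle 0.72 [290. 191.] [0.642 0.166 0.1  ] 68
small_bin_paddle 0.25 [214. 306.] [ 0.278 -0.414  0.1  ] 264
paste_tub 0.74 [349. 261.] [ 0.726 -0.241  0.046] 448
{'time': 0.7, 'joint_pos': array([ 1.12801217e+00,  5.26832143e-02,  1.61285413e+00,  3.06968373e-05,
        1.47600664e+00, -1.18995037e-01]), 'joint_vel': array([-0.0007077 ,  0.0004448 , -0.00116472,  0.00044402, -0.00262566,
        0.00010506]), 'joint_efforts': array([-5.62085843e-04, -3.93549728e+01, -3.70373440e+01, -1.39359809e-04,
        4.85956170e-04, -6.57707574e-06]), 'tool_pos': array([0.19883926, 0.59252696, 0.23134143]), 'tool_rot': array([-7.93541088e-06,  1.61189715e-01,  9.86923439e-01,  2.76148868e-05]), 'contact_force': array([-0.53257512,  0.07846232,  0.14067633]), 'ft_torque': array([ 0.04920801, -0.01953415, -0.00642381]), 'grasp_force': 0.0, 'gripper_width': 1.0023028620663363}
```

View pics/scene0.png

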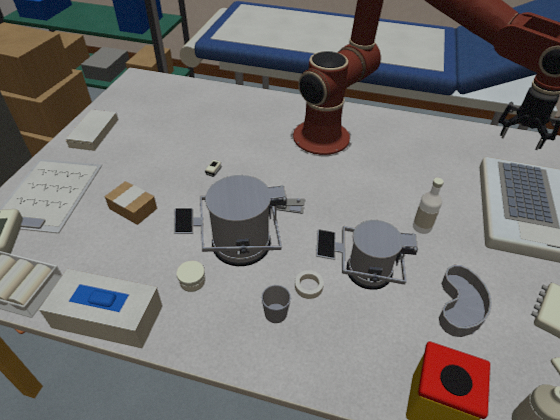

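View pics/side0.png

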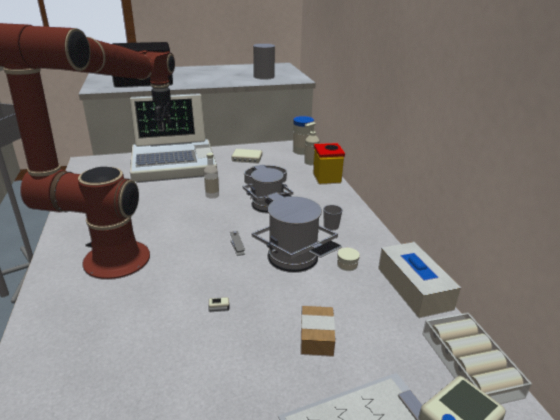

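The scene view shows the large bin at (239,216), with its black paddle at about (184,221), pointing to −y. The tub is at (191,276). The small bin is at (373,251) with its paddle at (326,243). In the side view the large paddle is at (325,247) and the tub at (348,259).

Run:
```python
from h import *
for n in("scene","side"):
    c=camera_info(n); im=cv2.imread(f"pics/{n}0.png")
    # dark plate segmentation near the paddle
    p=(184,221) if n=="scene" else (325,247)
    x0,y0=p[0]-22,p[1]-22
    m=(im[y0:y0+44,x0:x0+44].max(2)<70).astype(np.uint8)
    k,l,s,ce=cv2.connectedComponentsWithStats(m)
    for i in range(1,k):
        if s[i,4]>40:
            px=ce[i]+[x0,y0]; print(n,"plate",s[i],px,np.round(onz(c,px,.122),4))
    if n=="scene": q=[(240,194),(376,239),(326,243)]; 
    else: q=[(295,211)]
    for t in ("large_bin_cover",):
        for r in trace(n,t)[:2]:
            mm=r["region"];ys,xs=np.nonzero(mm);print(t,r["p"],xs.min(),xs.max(),ys.min(),ys.max())
    for a in q: print(a,np.round(onz(c,a,.196),4),np.round(onz(c,a,.1),4))
s=cv2.imread("pics/scene0.png")[150:300,150:400]; d=cv2.imread("pics/side0.png")[180:290,225:375]
a=cv2.resize(s,(750,450)) ; cv2.imwrite("pics/crop.png",a)
cv2.imwrite("pics/crop2.png",cv2.resize(d,(750,550)))
```

```text
scene plate [ 13  10  17  23 373] [183.38605898 220.11260054] [ 0.6389 -0.2526  0.122 ]
large_bin_cover 0.7 206 285 175 221
(240, 194) [ 0.5736 -0.1122  0.196 ] [ 0.4794 -0.1497  0.1   ]
(376, 239) [0.6295 0.2462 0.196 ] [0.542  0.2523 0.1   ]
(326, 243) [0.6745 0.1347 0.196 ] [0.5925 0.1273 0.1   ]
side plate [  0   0  23  22 287] [309.7456446  233.87804878] [ 0.6121 -0.1722  0.122 ]
side plate [22  0 13  4 44] [331.40909091 226.27272727] [ 0.6953 -0.1439  0.122 ]
side plate [  8  15  28  15 204] [324.87745098 247.12745098] [ 0.6342 -0.2533  0.122 ]
side plate [ 0 26 12 11 79] [307.30379747 255.86075949] [ 0.5685 -0.2849  0.122 ]
side plate [ 0 31 15 13 87] [310.09195402 263.55172414] [ 0.5649 -0.3228  0.122 ]
large_bin_cover 0.74 203 218 153 198
large_bin_cover 0.57 268 320 194 224
(295, 211) [ 0.5685 -0.1455  0.196 ] [0.6185 0.0157 0.1   ]
```

View pics/crop.png

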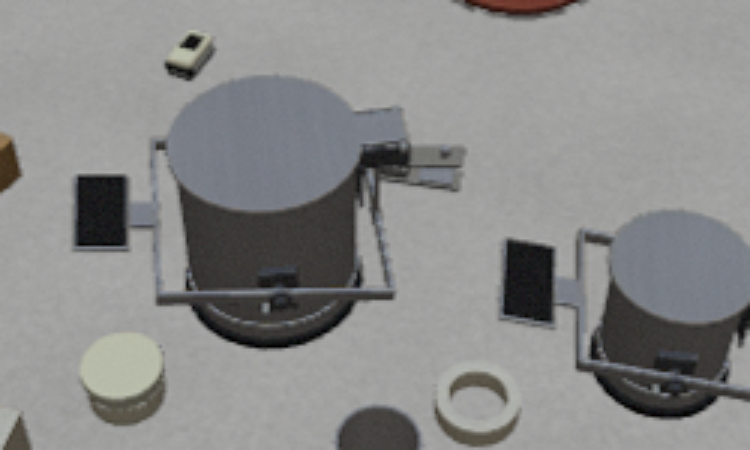

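View pics/crop2.png

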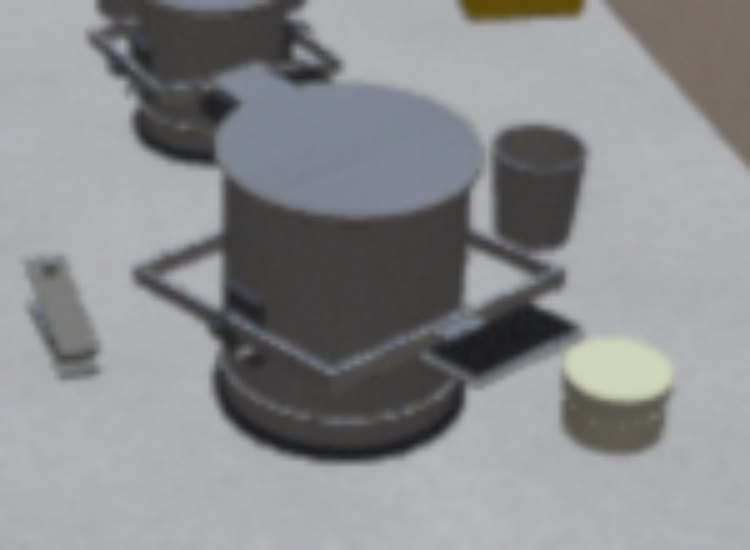

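The paddle centre comes out at (0.637, −0.253), and both cameras agree. The bin axis is near (0.578, −0.117), so the paddle points along (0.40, −0.92). In the crops, nothing stands above the paddle. I'll close the fingers, lift and travel there, turning the finger line across the paddle.

play_rows([
  [0.01, -0.02, 0.02],
  [0.025, -0.05, 0.02],
  [0.025, -0.05, 0.02],
  [0.025, -0.05, 0.02],
  [0.025, -0.05, 0.01],
  [0.025, -0.05, 0],
  [0.025, -0.05, 0],
  [0.025, -0.05, 0],
], turn=[-3, -3, -3, -3, -3, -3, -3, -3], hand=0)

```text
time: 1.8
tool_pos: [0.3843, 0.2209, 0.3217]
tool_rot: [0.0, 0.364, 0.932, 0.0]
contact_force: [0.1, 0.3, 0.4]
gripper_width: -0.002
grasp_force: 0.0
```

play_rows([
  [0.025, -0.05, 0],
  [0.025, -0.05, 0],
  [0.025, -0.05, 0],
  [0.025, -0.05, 0],
  [0.025, -0.05, 0],
  [0.025, -0.05, 0],
  [0.025, -0.05, 0],
  [0.025, -0.05, 0],
], turn=[-3, -3, -3, -3, -3, -3, -3, -3])

```text
time: 2.8
tool_pos: [0.5845, -0.1793, 0.3215]
tool_rot: [0.0, 0.55, 0.835, 0.0]
contact_force: [0.6, 0.3, 0.2]
gripper_width: -0.004
grasp_force: 0.0
```

play_rows([
  [0.02, -0.03, 0],
  [0.02, -0.03, -0.01],
  [0.015, -0.02, -0.03],
  [0, 0, -0.04],
  [0, 0, -0.04],
  [0, 0, -0.02],
  [0, 0, 0],
  [0, 0, 0],
], turn=[0, 0, 0, 0, 0, 0, 0, 0])

```text
time: 3.8
tool_pos: [0.6399, -0.2579, 0.1838]
tool_rot: [0.002, 0.549, 0.836, 0.0]
contact_force: [-0.5, -1.3, 0.9]
gripper_width: -0.003
grasp_force: 0.0
```

Run:
```python
from h import *
print(np.round(state()["tool_pos"],4),state()["time"],state()["contact_force"])
s=grab_frame("scene");d=grab_frame("side")
a=cv2.resize(s[60:300,120:340],(400,436));b=cv2.resize(d[130:290,230:400],(400,376));b=cv2.copyMakeBorder(b,0,60,0,0,0)
save("pics/over.png",np.hstack([a,b]))
```

```text
[ 0.6399 -0.2579  0.1838] 3.8 [-0.48164058 -1.33096038  0.93486297]
```

View pics/over.png

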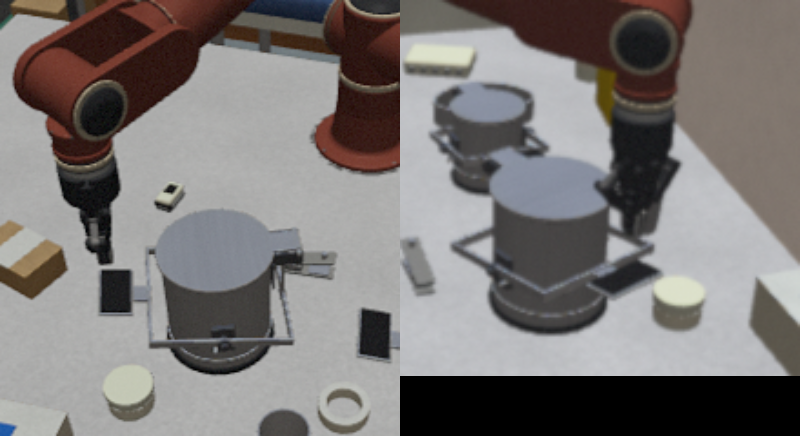

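The fingertips (scene crop 105,260) are right above the large paddle (116,292). The arm is well clear of the lid and the carton. Next I'll descend and press.

play_rows([
  [0, 0, -0.015],
  [0, 0, -0.02],
  [0, 0, -0.012],
  [0, 0, -0.007],
  [0, 0, -0.005],
  [0, 0, -0.005],
  [0, 0, -0.005],
  [0, 0, 0],
], turn=[0, 0, 0, 0, 0, 0, 0, 0])

```text
time: 4.9
tool_pos: [0.6392, -0.2585, 0.1136]
tool_rot: [0.001, 0.549, 0.836, -0.001]
contact_force: [-2.0, -1.5, 4.7]
gripper_width: 0.001
grasp_force: 2.5
```

play_rows([
  [0, 0, -0.004],
  [0, 0, -0.005],
  [0, 0, -0.005],
  [0, 0, -0.005],
  [0, 0, -0.005],
  [0, 0, -0.004],
  [0, 0, -0.003],
  [0, 0, 0],
], turn=[0, 0, 0, 0, 0, 0, 0, 0])

```text
time: 5.9
tool_pos: [0.6387, -0.2568, 0.0822]
tool_rot: [-0.001, 0.549, 0.836, 0.0]
contact_force: [-1.1, 1.6, 8.4]
gripper_width: -0.002
grasp_force: 4.4
```

play_rows([
  [0, 0, -0.001],
  [0, 0, -0.001],
  [0, 0, 0],
  [0, 0, 0],
], turn=[0, 0, 0, 0])

```text
time: 6.4
tool_pos: [0.6388, -0.2568, 0.082]
tool_rot: [-0.001, 0.548, 0.836, 0.0]
contact_force: [-5.3, 2.4, 15.2]
gripper_width: -0.001
grasp_force: 7.5
```

Run:
```python
from h import *
print(np.round(state()["tool_pos"],4),state()["time"],state()["contact_force"])
s=grab_frame("scene");d=grab_frame("side")
a=cv2.resize(s[60:300,120:340],(400,436));b=cv2.resize(d[130:290,230:400],(400,376));b=cv2.copyMakeBorder(b,0,60,0,0,0)
save("pics/down.png",np.hstack([a,b]))
```

```text
[ 0.6388 -0.2568  0.082 ] 6.4 [-5.29502419  2.44036341 15.19520774]
```

View pics/down.png

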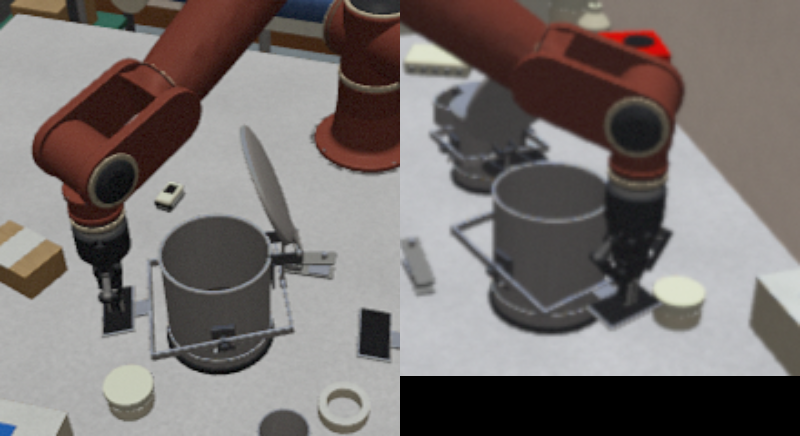

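The lid (scene crop 270,190) stands fully open, the paddle is at its stop, and the position stays the same while the force rises. I'll hold for 3.5 s.

play_rows([
  [0, 0, 0],
  [0, 0, 0],
  [0, 0, 0],
  [0, 0, 0],
  [0, 0, 0],
  [0, 0, 0],
  [0, 0, 0],
  [0, 0, 0],
], turn=[0, 0, 0, 0, 0, 0, 0, 0])

```text
time: 7.5
tool_pos: [0.6388, -0.2568, 0.082]
tool_rot: [-0.001, 0.548, 0.836, 0.0]
contact_force: [-5.4, 2.9, 15.5]
gripper_width: 0.004
grasp_force: 7.5
```

play_rows([
  [0, 0, 0],
  [0, 0, 0],
  [0, 0, 0],
  [0, 0, 0],
  [0, 0, 0],
  [0, 0, 0],
  [0, 0, 0],
  [0, 0, 0],
], turn=[0, 0, 0, 0, 0, 0, 0, 0])

```text
time: 8.5
tool_pos: [0.6388, -0.2568, 0.082]
tool_rot: [-0.001, 0.548, 0.836, 0.0]
contact_force: [-5.8, 2.8, 16.2]
gripper_width: -0.003
grasp_force: 7.5
```

play_rows([
  [0, 0, 0],
  [0, 0, 0],
  [0, 0, 0],
  [0, 0, 0],
  [0, 0, 0],
  [0, 0, 0],
  [0, 0, 0],
  [0, 0, 0],
], turn=[0, 0, 0, 0, 0, 0, 0, 0])

```text
time: 9.5
tool_pos: [0.6388, -0.2568, 0.082]
tool_rot: [-0.001, 0.548, 0.836, 0.0]
contact_force: [-5.1, 2.4, 15.8]
gripper_width: 0.002
grasp_force: 7.5
```

play_rows([
  [0, 0, 0],
  [0, 0, 0],
  [0, 0, 0],
  [0, 0, 0],
], turn=[0, 0, 0, 0])

```text
time: 10.0
tool_pos: [0.6388, -0.2568, 0.082]
tool_rot: [-0.001, 0.548, 0.836, 0.0]
contact_force: [-5.6, 2.7, 16.7]
gripper_width: -0.005
grasp_force: 7.5
```

Now I'll raise it slowly at about 16–20 mm/s.

play_rows([
  [0, 0, 0.001],
  [0, 0, 0.002],
  [0, 0, 0.002],
  [0, 0, 0.0025],
  [0, 0, 0.0025],
  [0, 0, 0.0025],
  [0, 0, 0.0025],
  [0, 0, 0.0025],
], turn=[0, 0, 0, 0, 0, 0, 0, 0])

```text
time: 11.0
tool_pos: [0.6387, -0.2573, 0.097]
tool_rot: [-0.0, 0.549, 0.836, 0.0]
contact_force: [-1.7, 1.8, 4.0]
gripper_width: 0.002
grasp_force: 1.8
```

play_rows([
  [0, 0, 0.0025],
  [0, 0, 0.0025],
  [0, 0, 0.0025],
  [0, 0, 0.0025],
  [0, 0, 0.0025],
  [0, 0, 0.0025],
  [0, 0, 0.0025],
  [0, 0, 0.002],
], turn=[0, 0, 0, 0, 0, 0, 0, 0])

```text
time: 12.0
tool_pos: [0.6389, -0.2574, 0.1166]
tool_rot: [-0.0, 0.549, 0.836, 0.0]
contact_force: [-1.0, 3.8, 3.9]
gripper_width: 0.001
grasp_force: 2.5
```

play_rows([
  [0, 0, 0.0015],
  [0, 0, 0.0015],
  [0, 0, 0.0015],
  [0, 0, 0.0015],
  [0, 0, 0.0015],
  [0, 0, 0.0015],
  [0, 0, 0.0015],
  [0, 0, 0.0015],
], turn=[0, 0, 0, 0, 0, 0, 0, 0])

```text
time: 13.0
tool_pos: [0.6386, -0.2578, 0.1278]
tool_rot: [-0.0, 0.549, 0.836, -0.0]
contact_force: [-0.0, -0.6, 0.1]
gripper_width: -0.002
grasp_force: 0.0
```

The force is zero at z = 0.128, above the rest height, so the paddle is free. I'll back off upward and outward.

play_rows([
  [0, 0, 0.005],
  [0, 0, 0.015],
  [0, 0, 0.03],
  [0.01, -0.02, 0.04],
  [0.01, -0.02, 0.04],
  [0, 0, 0.02],
  [0, 0, 0],
  [0, 0, 0],
], turn=[0, 0, 0, 0, 0, 0, 0, 0])

```text
time: 14.0
tool_pos: [0.658, -0.2964, 0.2762]
tool_rot: [-0.002, 0.548, 0.836, -0.0]
contact_force: [-0.3, 0.5, -0.5]
gripper_width: 0.002
grasp_force: 0.0
```

Run:
```python
from h import *
print(np.round(state()["tool_pos"],4),state()["time"],state()["contact_force"])
s=grab_frame("scene");d=grab_frame("side")
a=cv2.resize(s[60:300,120:340],(400,436));b=cv2.resize(d[130:290,230:400],(400,376));b=cv2.copyMakeBorder(b,0,60,0,0,0)
save("pics/end.png",np.hstack([a,b]))
```

```text
[ 0.658  -0.2964  0.2762] 14.0 [-0.26695407  0.49227104 -0.48096843]
```

View pics/end.png

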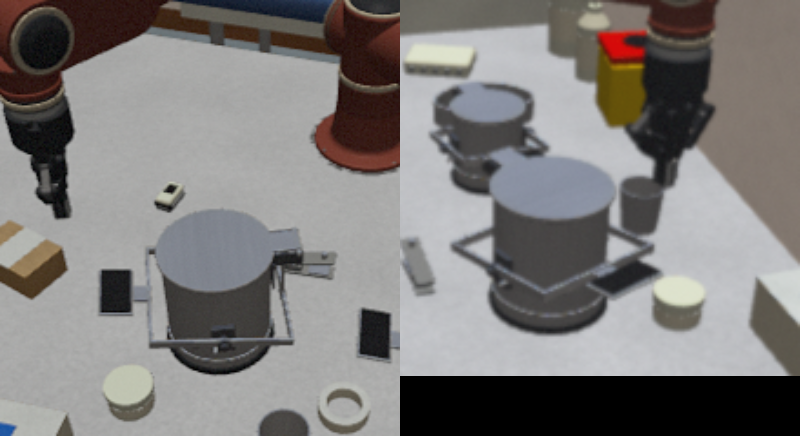

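The large lid is shut (crop 215,250), its paddle is back up (116,292), the gripper is clear, and the bystanders look unmoved. I'm handing it in.

```bash
python3 -c "from plant import *; print(job_done())"
```

```text
the job is handed in; nothing more can be done
None
```

I pressed the large bin's paddle to its stop, held the lid fully open for about 4 s, followed it gently down until shut and came clear; the final pictures show both bins shut and nothing visibly moved, and the job is handed in (no verdict was returned).

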